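# Clear the spanner off the nest block and set the gear in it

### The job

A spanner has been left lying across the steel nest block. Lift it off and lay it flat on the bench, clear of the block, then set the toothed gear gently into the block's round recess, hub up and flat on the recess floor. Leave the ball bearing where it lies.

Things in the scene. Friction and masses are not known exactly. Their poses are not given: they have to be found in the camera images.
- nest_block: dark steel block 120 x 150 mm (x by y) and 26 mm high on a foot plate 128 x 158 mm, 5 mm thick, fixed to the bench, with one round recess in its middle, 82 mm across and 12 mm deep. Origin at the centre of its underside, z up, y along its longer side.
- nest (a point): centre of the recess floor, 14 mm above the bench and 12 mm below the block's top face; axes as the block's. The bench to the robot's right is empty over x = 0.38 to 0.60 m, y = -0.33 to -0.40 m, room enough to lay the spanner along x
- spanner: bright combination spanner, 177 mm long, lying flat on the block, across the recess. Origin in the middle of its length on its underside, y along its length (open jaw, 38 mm wide, at -y; ring, 35 mm wide, at +y), z up. Its shank between the ends is 10 mm wide and lies from 1 to 6 mm above the underside; the ends are up to 8 mm thick. 0.1 kg. The spanners at the back are not meant
- gear: dark steel gear (pinion), loose on the bench: toothed wheel 56 mm across and 16 mm thick, with a round hub on top 30 mm across that rises from 16 to 28 mm above the underside. Origin at the centre of the underside, z up through the hub. 0.25 to 0.5 kg
- bearing: ball bearing, a smooth ring 52 mm across and 15 mm thick, lying flat on the bench; origin at the centre of its underside. It is not to be moved. Gear and bearing lie on either side of the block, either way round
Mind the look-alikes: they are no part of the job. Leave any green look-alike of the spanner alone.

How it is judged (in metres and radians):
On the way, in this order (a step that is already met when the one before it is completed fails the run):
1. the spanner is lifted off the block (underside more than 10 mm above its top) (height (world z) of spanner above 0.036 m), for 0.1 s.
2. the spanner lies flat and still on the bench (height (world z) of spanner below 0.008 m and angle between spanner's own z axis and vertical below 0.15 rad and linear speed of spanner below 0.03 m/s), for 0.2 s.
At the end, for the whole second after the job is handed in: the gear lies in the recess, hub up: within 15 mm of the recess centre, its underside less than 4 mm above the recess floor, tilted less than 0.12 rad, at rest; the spanner lies flat on the bench top (underside less than 8 mm above it, tilted less than 0.15 rad), at rest and not touching the block (horizontal distance between gear and nest below 0.015 m and z of gear in the frame of nest below 0.004 m and angle between gear's own z axis and vertical below 0.12 rad and linear speed of each of gear, spanner below 0.02 m/s and height (world z) of spanner between -0.01 and 0.008 m and angle between spanner's own z axis and vertical below 0.15 rad and contact force between spanner and nest_block below 0.05 N).
It fails at once if the bearing is moved more than 20 mm (distance of bearing from where it was at the start of the episode above 0.02 m).
It fails at once if the spanner is dropped or thrown (faster than 0.8 m/s while no finger touches it) (linear speed of spanner above 0.8 m/s and contact force between spanner and the fingers below 0.1 N).
It fails at once if the gear is dropped or thrown (faster than 0.7 m/s while no finger touches it) (linear speed of gear above 0.7 m/s and contact force between gear and the fingers below 0.1 N).
It also fails if it takes over 58 s, if anything falls off the work surface, if the arm or the gripper's body presses on something with over 40 N, if the wrist force passes 120 N, or if a joint passes its speed limit or range.

### The arm

A 6-joint arm with a two-finger parallel gripper is mounted at the origin on a cart in front of the work surface, level with it; the furniture and walls round the work are solid. World frame = base frame: x ahead of the robot, y to its left, z up, the work surface at z = 0. Lengths are in mm, angles in rad, forces in N, time in s.
With the tool pointing down it reaches from about 275 to 1000 mm from the base axis. Payload 8.4 kg.
Tool frame: the origin (TCP) lies where the fingers leave the gripper's body, on its centre line; the fingertips stand 73 mm ahead of it and the grasp point (between the pads) lies 54 mm ahead of it (grip_point_offset is the distance from the TCP to the grasp point, in mm); z points along the fingers, y is the direction in which the jaws open and shut (so a half turn about z gives the same grasp; the last joint's range is limited). The gripper opens to 85 mm and grips with 20 to 120 N. Pads are 22 mm wide; open, the fingers measure 114 mm over their backs; the gripper's body (76 mm by 85 mm) begins 54 mm behind the grasp point. The pads swing forward as they close: fully open they stand 13 mm farther back than shut.
Start: joints at [-1.107, 0.353, 1.633, -0, 1.155, -0.002], TCP at [280.71, -558.418, 303.881] pointing down, gripper open.
Joint ranges: [-2.63, 2.63], [-0.92, 2.1], [0.06, 2.66], [-1.3, 4.44], [0, 2.69], [-3.02, 3.02]. Speed limits (rad/s): [2.22, 2.22, 2.79, 3.14, 3.14, 3.14].

### API

Orientations are given as [roll, pitch, yaw] about the fixed x, y, z axes, in that order (R = Rz(yaw) Ry(pitch) Rx(roll)).
In Python, from rig import sense, grab_frame, sign_off, grip_point_offset gives the robot as it stands. The module is installed in compiled form; this text tells all that it offers.
- The arm moves only by the tool drive_tool, never from a script. Its argument "targets" is one flat list of numbers, 7 for each row, row after row: the shift along the tool's x, y, z in m, then the turn, a rotation vector about the tool's x, y, z in rad, then the opening, from 0 (shut) to 1 (fully open). In form: [tx, ty, tz, wx, wy, wz, grip, tx, ty, tz, wx, wy, wz, grip, ...]. A call has 1 to 12 rows; each row is the pose to reach, as a shift and turn from the pose commanded when the call began, along the tool's axes at that moment; what a row does not reach only later rows make up. A row lasts 1/12 s, in which the tool goes at most 41.7 mm and 7.16 degrees, less where a joint would pass 70% of its speed; a pose out of reach is approached as far as the arm can. A call with a gripper value outside its range is refused whole. The fingers move at their own pace and stop on an object; "force" is the grip in N (left out, the last holds). Time passes only in rows, so rows that repeat a pose let the fingers close. It gives the time, the measured TCP pose, the force and the opening at its end, in the units of the state.
- sense(): the state, without advancing time (a new reading comes with each control period).
- grab_frame(name): name is "scene" or "top"; returns a dict with "color" (400x640x3 uint8, blue, green, red), "vertical_fov" (degrees; the focal length in pixels is half the picture's height over the tangent of half this angle, whatever the lens; pixels are square), "cx", "cy" (the principal point, pixels), "world_from_camera" (4x4, takes a point from camera to world coordinates). Camera axes: x right, y down, z forward; pixel columns grow to the right and rows downward; lengths in mm; the calibration is good to about 2 mm. A picture is of the moment at which its call begins. There is no depth.
- sign_off(): hands the job in, once; it reports no verdict.
The state is a dict: "clock": time; "qpos": joint angles; "qvel": joint speeds; "joint_efforts": joint torques, N m; "eef_pos": TCP position; "tcp_rot": TCP orientation; "contact_force": force on the tool from outside, world axes, zero at the start; "wrist_torque": the same for the moment, N m; "opening": opening from 0.0 (shut) to 1.0 (fully open).
Only numpy, scipy, OpenCV 4.12 (cv2) and the standard library are available. Lean on these libraries where they do the work, as an engineer would, in place of code of your own. Each camera call takes 0.05 s, during which the arm holds its last target. There are 200 camera calls.

## Working session

There is one attempt and no reset: what is moved stays moved. The work goes in short steps, Python scripts to look and compute and a tool call to move; the robot and the scene stay as the last step left them, time stands still between calls to the robot, and variables do not carry over. Pictures are saved under pics/ and viewed, about 8 in all and at most 12, crops included, and the job is handed in when it is done.

Besides the shell and the picture viewer there is one more tool, called as name(argument=value, ...), one argument or row to a line, values as JSON. drive_tool: Moves the arm, as the interface text tells. Its arguments: {"type":"object","properties":{"targets":{"type":"array"},"force":{"type":"number"}},"required":["targets"]}

```bash
mkdir -p pics && cat > h.py <<'E'
import numpy as np, cv2
from rig import sense, grab_frame, sign_off, grip_point_offset
def ray(f,u,v,z):
    h=f["color"].shape[0]; F=h/2/np.tan(np.radians(f["vertical_fov"])/2)
    T=np.array(f["world_from_camera"]); d=T[:3,:3]@np.array([(u-f["cx"])/F,(v-f["cy"])/F,1]); o=T[:3,3]
    return o+d*(z-o[2])/d[2]
def proj(f,p):
    h=f["color"].shape[0]; F=h/2/np.tan(np.radians(f["vertical_fov"])/2)
    T=np.array(f["world_from_camera"]); c=T[:3,:3].T@(np.array(p)-T[:3,3]); return c[0]/c[2]*F+f["cx"],c[1]/c[2]*F+f["cy"]
E
python3 - <<'E'
from h import *
for n in("scene","top"):
    f=grab_frame(n); cv2.imwrite(f"pics/{n}0.png",f["color"]); print(n,f["vertical_fov"],f["cx"],f["cy"],np.round(f["world_from_camera"],3).tolist())
s=sense();print({k:np.round(v,3).tolist() for k,v in s.items()},grip_point_offset)
E
```

```text
scene 46.48185402485252 323.5507719185836 191.6818730027216 [[-0.803, -0.262, 0.536, -304.446], [-0.596, 0.353, -0.721, 1129.559], [-0.0, -0.898, -0.439, 662.754], [0.0, 0.0, 0.0, 1.0]]
top 48.833533938264715 322.08678106437304 203.01748479241533 [[-0.014, -0.995, 0.102, 326.355], [-1.0, 0.015, 0.008, 102.947], [-0.009, -0.102, -0.995, 1380.211], [0.0, 0.0, 0.0, 1.0]]
{'clock': 0.1, 'qpos': [-1.107, 0.354, 1.634, 0.0, 1.155, -0.002], 'qvel': [-0.001, -0.001, -0.0, -0.001, -0.0, -0.0], 'joint_efforts': [-0.0, -60.636, -34.282, -0.0, 0.004, 0.0], 'eef_pos': [280.543, -558.114, 303.25], 'tcp_rot': [-3.14, -0.0, 0.466], 'contact_force': [-0.915, -0.719, 0.673], 'wrist_torque': [-0.06, -0.006, 0.032], 'opening': 1.0} 53.900000000000006
```

View pics/top0.png

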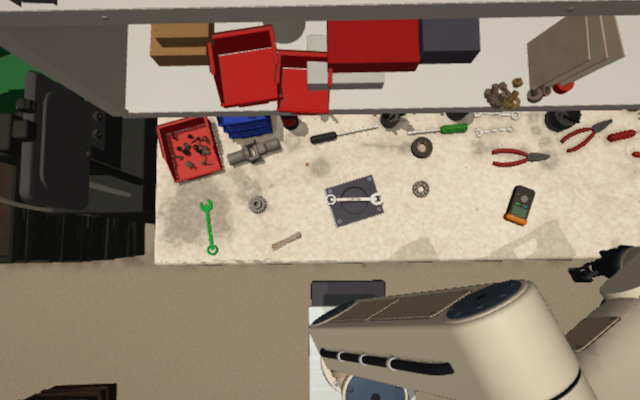

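View pics/scene0.png

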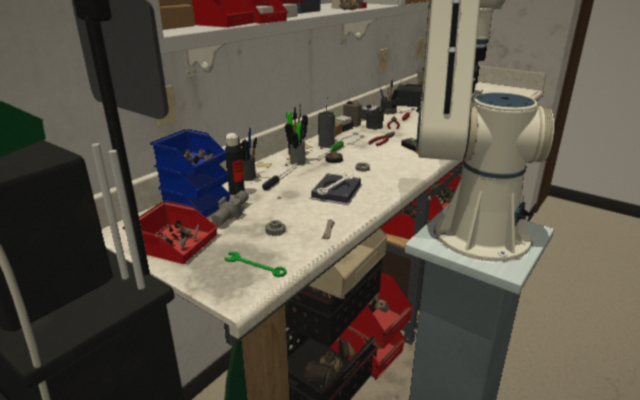

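The top view shows the block near (354,201) with the spanner across it from (331,199) to (378,199). Round parts sit at (257,204) and (420,188), the green look-alike at (210,228), and another ring at (421,147). In the scene view the part at (275,228) has a hub. I'll zoom in and measure.

```bash
python3 - <<'E'
from h import *
f=grab_frame("top"); c=f["color"]
a=cv2.resize(c[160:240,235:445],None,fx=3.8,fy=3.8,interpolation=cv2.INTER_CUBIC)
g=grab_frame("scene"); b=cv2.resize(g["color"][145:255,250:390],None,fx=2.5,fy=2.5,interpolation=cv2.INTER_CUBIC)
o=np.zeros((a.shape[0]+b.shape[0],a.shape[1],3),np.uint8); o[:a.shape[0]]=a; o[a.shape[0]:,:b.shape[1]]=b
cv2.imwrite("pics/crop1.png",o)
hsv=cv2.cvtColor(c,cv2.COLOR_BGR2HSV)
m=((hsv[...,2]<110)).astype(np.uint8); m=cv2.morphologyEx(m,cv2.MORPH_CLOSE,np.ones((3,3)))
n,l,st,ce=cv2.connectedComponentsWithStats(m[160:240,235:445])
for i in range(1,n):
    if st[i,4]>40:
        u,v=ce[i]+[235,160]; cn=np.argwhere(l==i)[:,::-1].astype(np.float32)+[235,160]
        print(st[i],(u.round(1),v.round(1)),ray(f,u,v,8).round(1),cv2.minAreaRect(cn.astype(np.float32)))
for p in[(354,201)]: print(ray(f,*p,26))
E
```

```text
[ 0  0 29  5 82] (np.float64(247.0), np.float64(161.1)) [604.4 349.7   8. ] ((249.0, 162.0), (4.0, 28.0), 90.0)
[ 91  16  51  22 671] (np.float64(354.4), np.float64(188.3)) [512.4  11.7   8. ] ((351.1459655761719, 191.22433471679688), (19.630231857299805, 47.93600082397461), 72.89727020263672)
[178  21  16  16 103] (np.float64(420.7), np.float64(189.2)) [ 506.4 -196.     8. ] ((420.0000305175781, 188.49998474121094), (13.435027122497559, 14.849242210388184), 45.0)
[ 93  37  55  30 906] (np.float64(353.3), np.float64(210.7)) [442.1  16.7   8. ] ((355.042724609375, 204.7366485595703), (30.901288986206055, 49.39434051513672), 72.6459732055664)
[20 41 11 13 60] (np.float64(260.3), np.float64(208.1)) [454.3 307.6   8. ] ((261.0000305175781, 207.00003051757812), (7.155416965484619, 14.310833930969238), 26.56505012512207)
[470.53494876  14.93788861  26.        ]
```

View pics/crop1.png

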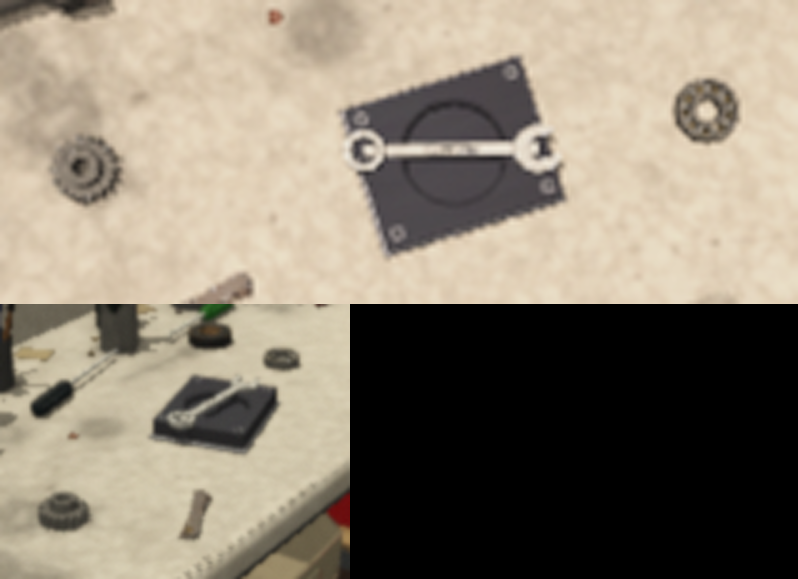

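The toothed gear with its hub is on the left (+y) at about (257.6,204). The bearing is on the right at (420.8,189). The spanner's ring is at +y, with its middle at about (354,199).

```bash
cat >> h.py <<'E'
from scipy.spatial.transform import Rotation as R
def to(goal,yaw):  # tool-axis shift (m) and turn (rad) from measured pose to tool-down goal
    s=sense(); r=R.from_euler("xyz",s["tcp_rot"]); g=R.from_euler("xyz",[np.pi,0,yaw])
    t=r.inv().apply(np.array(goal)-s["eef_pos"])/1000; w=(r.inv()*g).as_rotvec()
    print("clock",s["clock"],"pos",np.round(s["eef_pos"],1),"rot",np.round(s["tcp_rot"],3),"F",np.round(s["contact_force"],1),"open",round(float(s["opening"]),3)); print("shift",t.round(4),"turn",w.round(3))
E
python3 - <<'E'
from h import *
f=grab_frame("top")
P=lambda x,y,z: ray(f,(x+.5)/3.8-.5+235,(y+.5)/3.8-.5+160,z).round(1)
c=[P(*p,4) for p in((345,110),(519,57),(565,198),(389,253))]
print("foot corners",c,"centre",np.mean(c,0),[np.linalg.norm(c[i]-c[i-1]).round(1) for i in range(4)])
print("recess",P(453.5,153.5,26)); a,b=P(344,150,31),P(563,148,31); print("spanner",(a+b)/2,np.linalg.norm(a-b),np.degrees(np.arctan2(*(a-b)[1::-1])))
print("ring,jaw",P(364,150,31),P(540,149,31)); print("gear",P(86,167,20),"bearing",P(706,110,12))
to([475,14,180],np.pi/2)
E
```

```text
foot corners [array([513.6, 102.7,   4. ]), array([555.8, -42.6,   4. ]), array([437.7, -77.5,   4. ]), array([394.5,  68.2,   4. ])] centre [475.4  12.7   4. ] [np.float64(124.0), np.float64(151.3), np.float64(123.1), np.float64(152.0)]
recess [473.6  15.   26. ]
spanner [476.7   15.25  31.  ] 177.30282005653493 89.67684618177076
ring,jaw [476.9  87.7  31. ] [475.7 -54.8  31. ]
gear [467.5 315.1  20. ] bearing [ 508.  -194.3   12. ]
clock 0.25 pos [ 280.6 -558.3  303.5] rot [-3.141  0.     0.466] F [ 0.4 -0.4  0.2] open 1.0
shift [ 0.4307 -0.4239  0.1238] turn [-1.000e-03 -0.000e+00 -1.105e+00]
```

drive_tool(
  targets=[0.43,-0.424,0.08,0,0,-1.105,0.4,0.43,-0.424,0.08,0,0,-1.105,0.4,0.43,-0.424,0.08,0,0,-1.105,0.4,0.43,-0.424,0.08,0,0,-1.105,0.4,0.43,-0.424,0.08,0,0,-1.105,0.4,0.43,-0.424,0.08,0,0,-1.105,0.4,0.43,-0.424,0.08,0,0,-1.105,0.4,0.43,-0.424,0.08,0,0,-1.105,0.4,0.43,-0.424,0.08,0,0,-1.105,0.4,0.43,-0.424,0.08,0,0,-1.105,0.4,0.43,-0.424,0.08,0,0,-1.105,0.4,0.43,-0.424,0.08,0,0,-1.105,0.4],
  force=80,
)

```text
clock: 1.25
eef_pos: [440.0, -87.0, 238.2]
tcp_rot: [3.141, 0.0, 1.571]
contact_force: [1.1, -0.5, 0.3]
opening: 0.402
```

```bash
python3 -c "
from h import *
to([476.5,15,130],np.pi/2)"
```

```text
clock 1.25 pos [440.  -87.  238.2] rot [3.141 0.    1.571] F [ 1.1 -0.5  0.3] open 0.402
shift [0.102  0.0364 0.1082] turn [ 0.001  0.    -0.   ]
```

drive_tool(
  targets=[0.05,0.018,0.03,0,0,0,0.4,0.08,0.03,0.06,0,0,0,0.4,0.1,0.036,0.09,0,0,0,0.4,0.1,0.036,0.105,0,0,0,0.4,0.1,0.036,0.105,0,0,0,0.4,0.1,0.036,0.105,0,0,0,0.4],
)

```text
clock: 1.75
eef_pos: [474.8, 11.4, 132.3]
tcp_rot: [-3.138, 0.0, 1.573]
contact_force: [0.7, -0.5, 0.1]
opening: 0.4
```

```bash
python3 - <<'E'
from h import *
to([476.5,15,96],np.pi/2)
f=grab_frame("top"); g=grab_frame("scene")
for p in([476.5,15,57],[476.5,15,31]): print(np.round(proj(f,p),1),np.round(proj(g,p),1))
a=cv2.resize(f["color"][160:240,300:410],None,fx=5,fy=5,interpolation=cv2.INTER_CUBIC)
b=cv2.resize(g["color"][130:220,290:400],None,fx=5,fy=5,interpolation=cv2.INTER_CUBIC)
b=cv2.resize(b,(400,328)); a=cv2.resize(a,(400,291))
o=np.zeros((328,800,3),np.uint8); o[:291,:400]=a; o[:,400:]=b
cv2.imwrite("pics/c2.png",o)
E
```

```text
clock 1.75 pos [474.8  11.4 132.3] rot [-3.138  0.     1.573] F [ 0.7 -0.5  0.1] open 0.4
shift [0.0036 0.0018 0.0363] turn [-0.004  0.     0.002]
[354.6 197.9] [335.5 175. ]
[354.  198.9] [335.4 182.4]
```

View pics/c2.png

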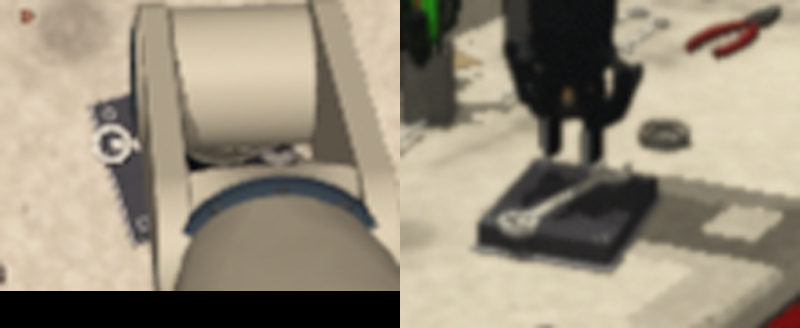

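The fingers straddle the shank, and the predicted tip pixel matches the picture within a few pixels. I'll descend, close and lift.

drive_tool(
  targets=[0.003,0.002,0.015,0,0,0,0.4,0.003,0.002,0.027,0,0,0,0.4,0.003,0.002,0.037,0,0,0,0.4,0.003,0.002,0.037,0,0,0,0.2,0.003,0.002,0.037,0,0,0,0,0.003,0.002,0.037,0,0,0,0,0.003,0.002,0.037,0,0,0,0,0.003,0.002,0.037,0,0,0,0,0.003,0.002,0.037,0,0,0,0],
)

```text
clock: 2.6
eef_pos: [478.1, 13.7, 97.1]
tcp_rot: [3.14, 0.0, 1.571]
contact_force: [-1.8, -3.6, 7.7]
opening: 0.083
```

```bash
python3 -c "
from h import *
to([476.5,15,180],np.pi/2)"
```

```text
clock 2.6 pos [478.1  13.7  97.1] rot [3.14  0.    1.571] F [-1.8 -3.6  7.7] open 0.083
shift [ 0.0012 -0.0015 -0.0829] turn [0.001 0.    0.   ]
```

drive_tool(
  targets=[0.001,0,0.0,0,0,0,0,0.001,0,-0.005,0,0,0,0,0.001,0,-0.015,0,0,0,0,0.001,0,-0.03,0,0,0,0,0.001,0,-0.05,0,0,0,0,0.001,0,-0.07,0,0,0,0,0.001,0,-0.085,0,0,0,0,0.001,0,-0.09,0,0,0,0,0.001,0,-0.09,0,0,0,0],
)

```text
clock: 3.35
eef_pos: [478.6, 15.1, 188.0]
tcp_rot: [3.138, -0.0, 1.571]
contact_force: [0.2, 0.1, -0.6]
opening: 0.08
```

```bash
python3 - <<'E'
from h import *
to([490,-365,180],0)
f=grab_frame("top"); g=grab_frame("scene")
a=cv2.resize(f["color"][160:240,300:410],(400,291),interpolation=cv2.INTER_CUBIC)
b=cv2.resize(g["color"][130:220,290:400],(400,328),interpolation=cv2.INTER_CUBIC)
o=np.zeros((328,800,3),np.uint8); o[:291,:400]=a; o[:,400:]=b
cv2.imwrite("pics/c3.png",o)
E
```

```text
clock 3.35 pos [478.6  15.1 188. ] rot [ 3.138 -0.     1.571] F [ 0.2  0.1 -0.6] open 0.08
shift [-0.3801  0.0114  0.008 ] turn [ 0.002 -0.003  1.571]
```

View pics/c3.png

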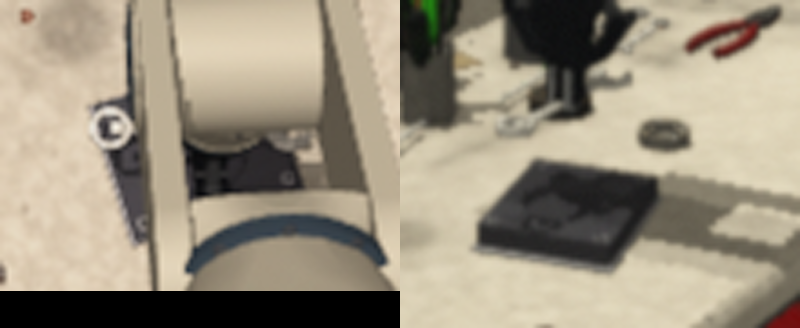

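The spanner is held level and the block is clear of it. I'll carry it to the free strip on the right, turning it 90° on the way.

drive_tool(
  targets=[-0.01,0.001,0,0,0,0.04,0,-0.03,0.002,0,0,0,0.13,0,-0.06,0.003,0,0,0,0.25,0,-0.095,0.004,0,0,0,0.37,0,-0.13,0.005,0,0,0,0.49,0,-0.165,0.006,0,0,0,0.61,0,-0.2,0.007,0,0,0,0.73,0,-0.235,0.008,0,0,0,0.85,0,-0.27,0.009,0,0,0,0.97,0,-0.305,0.01,0,0,0,1.09,0,-0.33,0.011,0,0,0,1.2,0,-0.35,0.011,0,0,0,1.3,0],
)

```text
clock: 4.45
eef_pos: [487.8, -337.8, 184.8]
tcp_rot: [-3.141, 0.001, 0.262]
contact_force: [0.7, -0.3, -1.0]
opening: 0.079
```

```bash
python3 -c "
from h import *
to([490,-365,110],0)"
```

```text
clock 4.45 pos [ 487.8 -337.8  184.8] rot [-3.141e+00  1.000e-03  2.620e-01] F [ 0.7 -0.3 -1. ] open 0.079
shift [-0.0048  0.0269  0.0748] turn [-0.001  0.001  0.262]
```

drive_tool(
  targets=[-0.001,0.01,0.005,0,0,0.09,0,-0.003,0.02,0.02,0,0,0.18,0,-0.005,0.027,0.04,0,0,0.25,0,-0.005,0.027,0.06,0,0,0.265,0,-0.005,0.027,0.075,0,0,0.265,0,-0.005,0.027,0.085,0,0,0.265,0,-0.005,0.027,0.085,0,0,0.265,0,-0.005,0.027,0.085,0,0,0.265,0],
)

```text
clock: 5.12
eef_pos: [490.6, -362.3, 100.3]
tcp_rot: [-3.14, 0.002, 0.005]
contact_force: [0.9, -1.7, -0.6]
opening: 0.078
```

```bash
python3 - <<'E'
from h import *
to([490,-365,75],0)
f=grab_frame("top"); g=grab_frame("scene")
print(proj(f,[490,-365,26]),proj(g,[490,-365,26]))
a=cv2.resize(f["color"][140:260,400:560],(400,300),interpolation=cv2.INTER_CUBIC)
b=cv2.resize(g["color"][70:190,340:500],(400,300),interpolation=cv2.INTER_CUBIC)
cv2.imwrite("pics/c4.png",np.hstack([a,b]))
E
```

```text
clock 5.1167 pos [ 490.6 -362.3  100.3] rot [-3.14e+00  2.00e-03  5.00e-03] F [ 0.9 -1.7 -0.6] open 0.078
shift [-0.0006  0.0028  0.0253] turn [-0.001  0.002  0.005]
(np.float64(476.98314035139686), np.float64(192.930586025956)) (np.float64(389.8807890304362), np.float64(149.08611910423528))
```

View pics/c4.png

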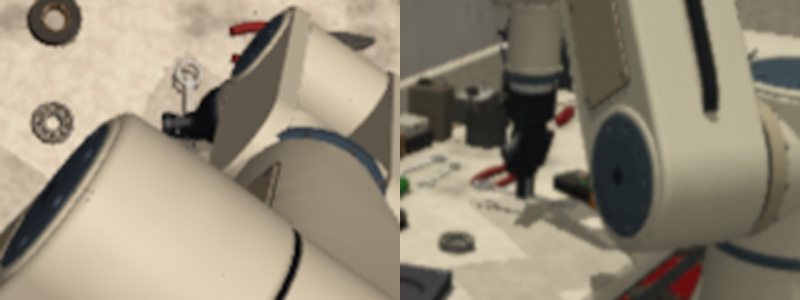

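The spanner is held along x with its ring at crop (185,72), and the strip below is free. I'll lower it with a soft approach and release.

drive_tool(
  targets=[0,0.002,0.008,0,0,0,0,0,0.002,0.015,0,0,0,0,0,0.002,0.02,0,0,0,0,0,0.002,0.023,0,0,0,0,0,0.002,0.025,0,0,0,0,0,0.002,0.025,0,0,0,0,0,0.002,0.025,0,0,0,0],
)

```text
clock: 5.8
eef_pos: [491.1, -364.3, 76.1]
tcp_rot: [-3.141, 0.0, 0.006]
contact_force: [-0.2, 0.5, -1.1]
opening: 0.079
```

drive_tool(
  targets=[0,0,0.001,0,0,0,0,0,0,0.0025,0,0,0,0,0,0,0.0025,0,0,0,0,0,0,0.0025,0,0,0,0.1,0,0,0.0025,0,0,0,0.14,0,0,0.0025,0,0,0,0.2,0,0,0.0025,0,0,0,0.3,0,0,0.0025,0,0,0,0.4,0,0,0.0025,0,0,0,0.45,0,0,0.0025,0,0,0,0.45],
)

```text
clock: 6.63
eef_pos: [491.2, -364.3, 73.8]
tcp_rot: [3.141, -0.0, 0.006]
contact_force: [-0.8, -0.4, -0.2]
opening: 0.446
```

drive_tool(
  targets=[0,0,-0.01,0,0,0,0.45,0,0,-0.03,0,0,0,0.45,0,0,-0.06,0,0,0,0.45,0,0,-0.1,0,0,0,0.45,0,0,-0.14,0,0,0,0.6,0,0,-0.16,0,0,0,0.7],
)

```text
clock: 7.13
eef_pos: [492.3, -365.2, 239.3]
tcp_rot: [3.138, -0.005, 0.006]
contact_force: [0.6, -0.4, 0.5]
opening: 0.694
```

```bash
python3 -c "
from h import *
to([468,315,230],np.pi/2+.6)"
```

```text
clock 7.1333 pos [ 492.3 -365.2  239.3] rot [ 3.138 -0.005  0.006] F [ 0.6 -0.4  0.5] open 0.694
shift [-0.0204 -0.6804  0.0069] turn [ 7.000e-03  1.000e-03 -2.165e+00]
```

```bash
python3 - <<'E'
from h import *
to([468,315,230],np.pi/2)
f=grab_frame("top"); g=grab_frame("scene")
a=cv2.resize(f["color"][184:224,238:278],(400,400),interpolation=cv2.INTER_CUBIC)
b=cv2.resize(g["color"][208:248,255:295],(400,400),interpolation=cv2.INTER_CUBIC)
c=cv2.resize(f["color"][140:240,440:640],(400,200),interpolation=cv2.INTER_CUBIC)
d=cv2.resize(g["color"][100:200,300:500],(400,200),interpolation=cv2.INTER_CUBIC)
cv2.imwrite("pics/c5.png",np.vstack([np.hstack([a,b]),np.hstack([c,d])]))
E
```

```text
clock 7.1333 pos [ 492.3 -365.2  239.3] rot [ 3.138 -0.005  0.006] F [ 0.6 -0.4  0.5] open 0.694
shift [-0.0204 -0.6804  0.0069] turn [ 6.000e-03 -1.000e-03 -1.565e+00]
```

View pics/c5.png

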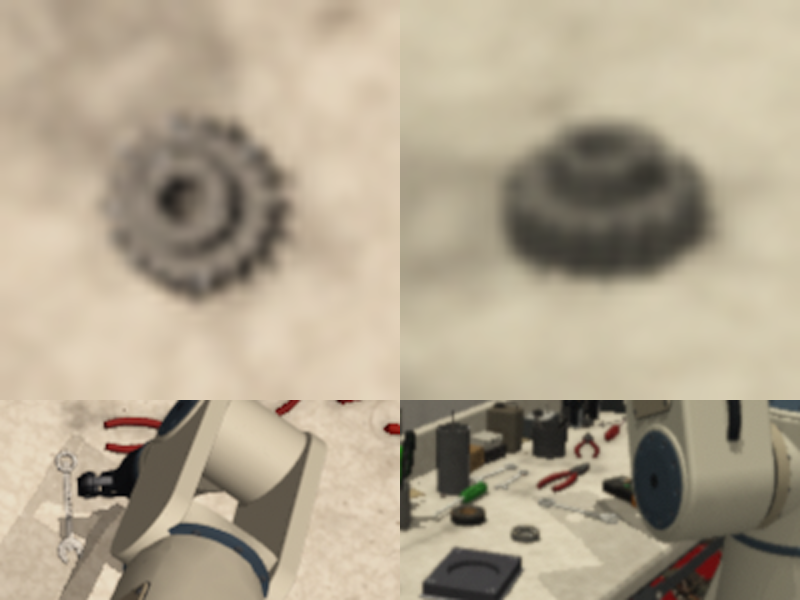

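The spanner lies flat in the strip, with its ring at top-crop (65,460) and its jaw at (70,550). The block is clear. The gear's hub top is at top (256.3,203.5) and scene (275.4,222). I'll triangulate the hub and check the recess numerically.

```bash
python3 - <<'E'
from h import *
f=grab_frame("top"); g=grab_frame("scene")
print("hub top z28:",ray(f,256.3,203.5,28),ray(g,275.35,222.05,28))
# recess: dark rim; block mask centroid in top
for n,im,roi in(("top",f,(165,235,310,400)),("scene",g,(160,210,300,375))):
    r0,r1,c0,c1=roi; m=(cv2.cvtColor(im["color"],cv2.COLOR_BGR2GRAY)[r0:r1,c0:c1]<100).astype(np.uint8)
    k=max(cv2.findContours(m,cv2.RETR_EXTERNAL,cv2.CHAIN_APPROX_NONE)[0],key=cv2.contourArea)
    q=cv2.minAreaRect(k); M=cv2.moments(k); u,v=M["m10"]/M["m00"]+c0,M["m01"]/M["m00"]+r0
    print(n,u,v,q[1],ray(im,u,v,20 if n=="top" else 14))
E
```

```text
hub top z28: [466.99602106 316.86233921  28.        ] [463.22664824 318.15713867  28.        ]
top 354.1567863438167 200.61842471472306 (39.312644958496094, 48.08192825317383) [472.35738535  14.03656399  20.        ]
scene 336.53129395218 188.33632208157525 (46.36051559448242, 25.975040435791016) [468.25879088  20.02803657  14.        ]
```

drive_tool(
  targets=[-0.02,-0.68,0.01,0,0,-1.565,0.7,-0.02,-0.68,0.01,0,0,-1.565,0.7,-0.02,-0.68,0.01,0,0,-1.565,0.7,-0.02,-0.68,0.01,0,0,-1.565,0.7,-0.02,-0.68,0.01,0,0,-1.565,0.7,-0.02,-0.68,0.01,0,0,-1.565,0.7,-0.02,-0.68,0.01,0,0,-1.565,0.7,-0.02,-0.68,0.01,0,0,-1.565,0.7,-0.02,-0.68,0.01,0,0,-1.565,0.7,-0.02,-0.68,0.01,0,0,-1.565,0.7,-0.02,-0.68,0.01,0,0,-1.565,0.7,-0.02,-0.68,0.01,0,0,-1.565,0.7],
)

```text
clock: 8.33
eef_pos: [472.1, 137.1, 225.0]
tcp_rot: [-3.139, 0.001, 1.512]
contact_force: [1.0, 0.2, -0.6]
opening: 0.704
```

```bash
python3 -c "
from h import *
to([468,315,160],np.pi/2)"
```

```text
clock 8.3333 pos [472.1 137.1 225. ] rot [-3.139e+00  1.000e-03  1.512e+00] F [ 1.   0.2 -0.6] open 0.704
shift [ 0.1775 -0.0143  0.0648] turn [-0.003  0.001 -0.059]
```

drive_tool(
  targets=[0.04,-0.004,0.01,0,0,-0.06,0.7,0.08,-0.008,0.02,0,0,-0.06,0.7,0.12,-0.012,0.035,0,0,-0.06,0.7,0.15,-0.015,0.05,0,0,-0.06,0.7,0.17,-0.016,0.065,0,0,-0.06,0.7,0.179,-0.016,0.075,0,0,-0.06,0.7,0.179,-0.016,0.075,0,0,-0.06,0.7,0.179,-0.016,0.075,0,0,-0.06,0.7],
)

```text
clock: 9.0
eef_pos: [468.3, 314.0, 150.0]
tcp_rot: [-3.139, 0.002, 1.567]
contact_force: [-0.1, -0.8, 0.1]
opening: 0.696
```

```bash
python3 - <<'E'
from h import *
to([466,317,89],np.pi/2)
f=grab_frame("top"); g=grab_frame("scene")
a=cv2.resize(f["color"][169:239,220:300],(400,350),interpolation=cv2.INTER_CUBIC)
b=cv2.resize(g["color"][180:250,235:315],(400,350),interpolation=cv2.INTER_CUBIC)
cv2.imwrite("pics/c6.png",np.hstack([a,b]))
E
```

```text
clock 9.0 pos [468.3 314.  150. ] rot [-3.139e+00  2.000e-03  1.567e+00] F [-0.1 -0.8  0.1] open 0.696
shift [ 0.0031 -0.0021  0.061 ] turn [-0.003  0.002 -0.004]
```

View pics/c6.png

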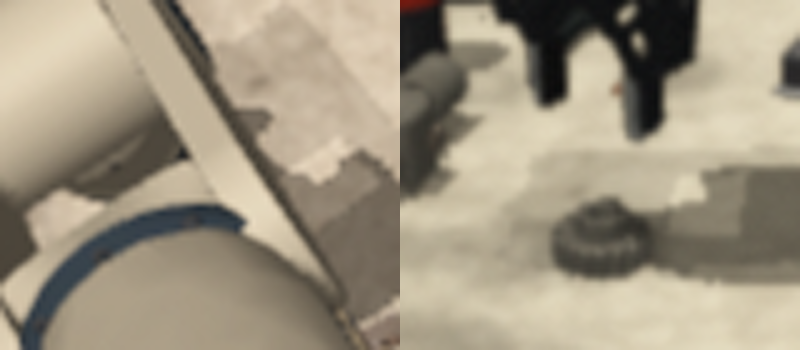

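The scene crop shows the open fingers above the gear, with tips at crop (547,100) and (642,135). Their midpoint is full-picture (274,203.5). I'll compare it with the prediction.

```bash
python3 - <<'E'
from h import *
g=grab_frame("scene")
for z in(77,84): print(np.round(proj(g,[468.3,314,z]),1))
print(np.round(proj(g,[466,317,28]),1),np.round(proj(g,[468.3,314,28]),1))
E
```

```text
[274.1 205.1]
[274.  202.8]
[274.9 221.6] [275.  220.9]
```

drive_tool(
  targets=[0.003,-0.002,0.015,0,0,-0.004,0.65,0.003,-0.002,0.032,0,0,-0.004,0.6,0.003,-0.002,0.045,0,0,-0.004,0.55,0.003,-0.002,0.053,0,0,-0.004,0.55,0.003,-0.002,0.058,0,0,-0.004,0.55,0.003,-0.002,0.058,0,0,-0.004,0.55,0.003,-0.002,0.058,0,0,-0.004,0.55],
  force=100,
)

```text
clock: 9.73
eef_pos: [467.6, 317.8, 93.9]
tcp_rot: [3.141, -0.0, 1.569]
contact_force: [-0.1, 0.7, 0.3]
opening: 0.549
```

drive_tool(
  targets=[-0.001,-0.001,0.002,0,0,0,0.5,-0.001,-0.001,0.0035,0,0,0,0.45,-0.001,-0.001,0.0035,0,0,0,0.4,-0.001,-0.001,0.0035,0,0,0,0.37,-0.001,-0.001,0.0035,0,0,0,0.34,-0.001,-0.001,0.0035,0,0,0,0.3,-0.001,-0.001,0.0035,0,0,0,0.2,-0.001,-0.001,0.0035,0,0,0,0.0,-0.001,-0.001,0.0035,0,0,0,0,-0.001,-0.001,0.0035,0,0,0,0,-0.001,-0.001,0.0035,0,0,0,0],
)

```text
clock: 10.65
eef_pos: [466.5, 317.2, 90.7]
tcp_rot: [3.141, -0.0, 1.57]
contact_force: [-0.6, -2.0, 8.7]
opening: 0.3
```

drive_tool(
  targets=[0,0,-0.003,0,0,0,0,0,0,-0.01,0,0,0,0,0,0,-0.022,0,0,0,0,0,0,-0.037,0,0,0,0,0,0,-0.052,0,0,0,0,0,0,-0.062,0,0,0,0,0,0,-0.067,0,0,0,0,0,0,-0.067,0,0,0,0,0,0,-0.067,0,0,0,0],
)

```text
clock: 11.4
eef_pos: [466.1, 317.0, 156.9]
tcp_rot: [3.141, -0.0, 1.57]
contact_force: [-0.5, 0.1, -4.2]
opening: 0.3
```

```bash
python3 - <<'E'
from h import *
to([474,14,157],np.pi/2)
f=grab_frame("top"); g=grab_frame("scene")
a=cv2.resize(f["color"][169:239,220:300],(400,350),interpolation=cv2.INTER_CUBIC)
b=cv2.resize(g["color"][160:230,235:315],(400,350),interpolation=cv2.INTER_CUBIC)
cv2.imwrite("pics/c7.png",np.hstack([a,b]))
E
```

```text
clock 11.4 pos [466.1 317.  156.9] rot [ 3.141 -0.     1.57 ] F [-0.5  0.1 -4.2] open 0.3
shift [-3.03e-01  8.20e-03 -1.00e-04] turn [ 0.    -0.    -0.001]
```

View pics/c7.png

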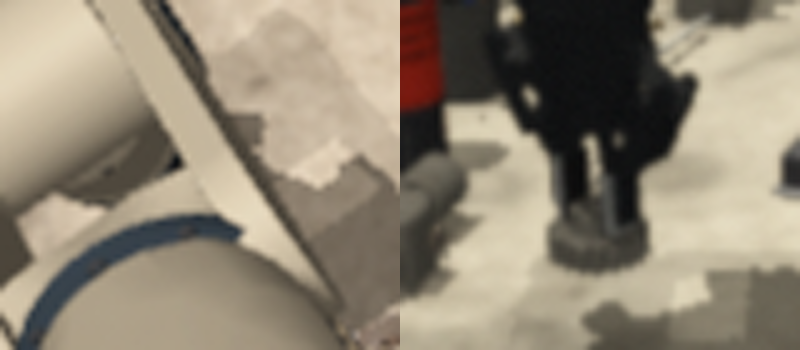

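The gear is held level, with a weight of about 4.2 N. I'll carry it over the recess.

drive_tool(
  targets=[-0.008,0,0,0,0,0,0,-0.025,0.001,0,0,0,0,0,-0.05,0.002,0,0,0,0,0,-0.08,0.003,0,0,0,0,0,-0.115,0.004,0,0,0,0,0,-0.15,0.005,0,0,0,0,0,-0.185,0.006,0,0,0,0,0,-0.22,0.007,0,0,0,0,0,-0.25,0.008,0,0,0,0,0,-0.275,0.008,0,0,0,0,0,-0.293,0.008,0,0,0,0,0,-0.303,0.008,0,0,0,0,0],
)

```text
clock: 12.5
eef_pos: [473.2, 11.7, 156.4]
tcp_rot: [-3.14, 0.0, 1.568]
contact_force: [-0.5, -0.5, -4.6]
opening: 0.295
```

drive_tool(
  targets=[0,0,0.003,0,0,0,0,0,0,0.01,0,0,0,0,0,0,0.018,0,0,0,0,0,0,0.023,0,0,0,0,0,0,0.025,0,0,0,0,0,0,0.025,0,0,0,0,0,0,0.025,0,0,0,0],
)

```text
clock: 13.08
eef_pos: [473.8, 14.5, 131.6]
tcp_rot: [-3.141, -0.0, 1.571]
contact_force: [-0.0, -0.7, -3.6]
opening: 0.298
```

```bash
python3 - <<'E'
from h import *
to([474,14,105],np.pi/2)
g=grab_frame("scene"); f=grab_frame("top")
print(np.round(proj(g,[474,14,26]),1),np.round(proj(g,[474,14,42]),1))
b=cv2.resize(g["color"][145:215,295:375],(600,525),interpolation=cv2.INTER_CUBIC)
cv2.imwrite("pics/c8.png",b)
E
```

```text
clock 13.0833 pos [473.8  14.5 131.6] rot [-3.141 -0.     1.571] F [-0.  -0.7 -3.6] open 0.298
shift [-0.0005  0.0002  0.0266] turn [-0.001 -0.    -0.   ]
[336.2 183.9] [336.3 179.4]
```

View pics/c8.png

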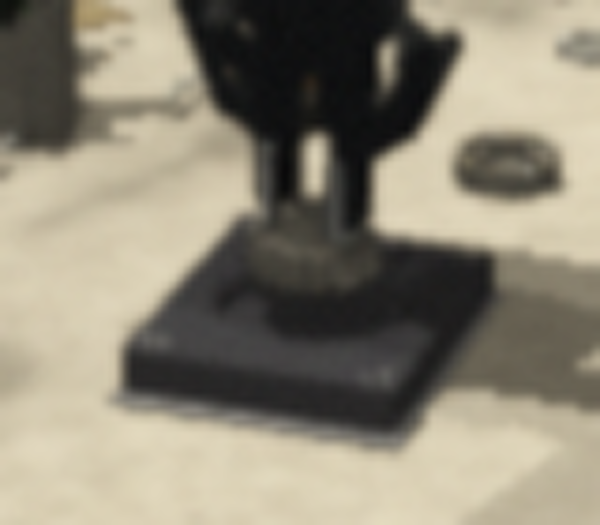

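The gear hangs level above the recess, with its centre at crop (312,250) and the recess below it. I'll lower slowly and watch the force.

drive_tool(
  targets=[0,0,0.005,0,0,0,0,0,0,0.011,0,0,0,0,0,0,0.017,0,0,0,0,0,0,0.021,0,0,0,0,0,0,0.024,0,0,0,0,0,0,0.025,0,0,0,0,0,0,0.0255,0,0,0,0,0,0,0.0255,0,0,0,0],
)

```text
clock: 13.85
eef_pos: [473.9, 14.0, 106.3]
tcp_rot: [-3.141, -0.0, 1.57]
contact_force: [0.4, 0.5, -2.9]
opening: 0.298
```

drive_tool(
  targets=[0,0,0.0005,0,0,0,0,0,0,0.001,0,0,0,0,0,0,0.0015,0,0,0,0,0,0,0.002,0,0,0,0,0,0,0.002,0,0,0,0,0,0,0.002,0,0,0,0],
)

```text
clock: 14.35
eef_pos: [474.0, 14.0, 104.8]
tcp_rot: [3.141, -0.0, 1.57]
contact_force: [-2.5, 0.5, 4.6]
opening: 0.298
```

The force flipped from -3 to +4.6 N at the expected height, so the gear is on the floor. I'll open and retreat.

drive_tool(
  targets=[0,0,0,0,0,0,0.3,0,0,0,0,0,0,0.34,0,0,0,0,0,0,0.4,0,0,0,0,0,0,0.46,0,0,0,0,0,0,0.5,0,0,0,0,0,0,0.5,0,0,-0.01,0,0,0,0.5,0,0,-0.03,0,0,0,0.5,0,0,-0.06,0,0,0,0.5,0,0,-0.1,0,0,0,0.5,0,0,-0.14,0,0,0,0.5],
)

```text
clock: 15.27
eef_pos: [473.1, 14.0, 246.1]
tcp_rot: [-3.14, 0.0, 1.57]
contact_force: [1.7, -0.5, -0.7]
opening: 0.498
```

drive_tool(
  targets=[0.04,0,0,0,0,0,0.5,0.08,0,0,0,0,0,0.5,0.12,0,0,0,0,0,0.5,0.16,0,0,0,0,0,0.5,0.2,0,0,0,0,0,0.5,0.24,0,0,0,0,0,0.5,0.27,0,0,0,0,0,0.5,0.29,0,0,0,0,0,0.5,0.29,0,0,0,0,0,0.5,0.29,0,0,0,0,0,0.5],
)

```text
clock: 16.1
eef_pos: [473.9, 304.7, 244.8]
tcp_rot: [3.142, 0.0, 1.572]
contact_force: [0.1, -0.6, -0.0]
opening: 0.5
```

```bash
python3 - <<'E'
from h import *
f=grab_frame("top"); g=grab_frame("scene"); print(sense()["clock"])
a=cv2.resize(f["color"][150:250,320:520],(800,400),interpolation=cv2.INTER_CUBIC)
b=cv2.resize(g["color"][120:210,300:480],(400,200),interpolation=cv2.INTER_CUBIC)
o=np.zeros((600,800,3),np.uint8);o[:400]=a;o[400:,:400]=b
cv2.imwrite("pics/c9.png",o)
E
```

```text
16.2
```

View pics/c9.png

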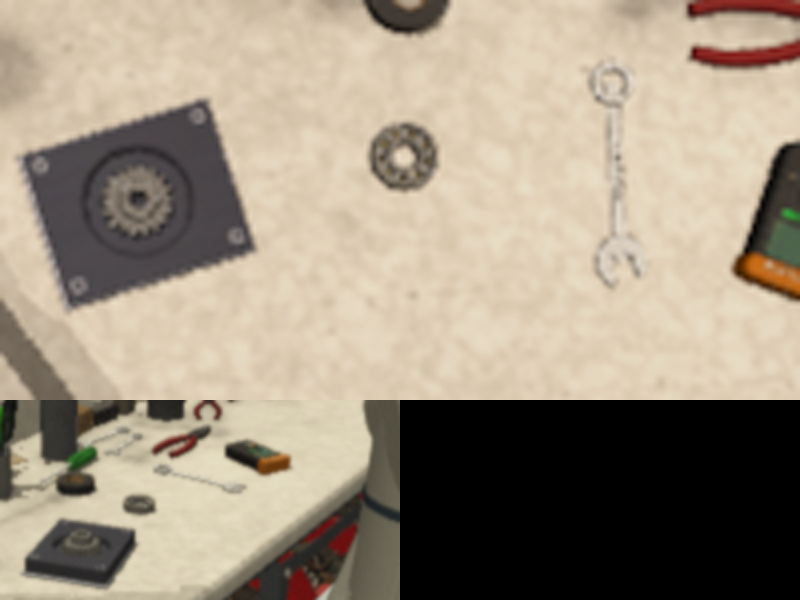

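The gear sits at crop (138,200) in the recess, whose ring is centred near (138,202). Its hub is up and it lies flat. The spanner lies flat on the bench from (610,80) to (620,265), well clear of the block. The bearing is still at full-picture (421,189). I'll hand in.

```bash
python3 -c "
from h import *
print(sign_off())"
```

```text
the job is handed in; nothing more can be done
None
```

The job is done and handed in at about 16 s on the robot's clock, with the limit at 58 s. I lifted the spanner off the block by its shank and laid it flat along x at about (491, -364) mm. Then I picked the gear up by its hub and set it into the recess.

**Last checks:**
- **Gear:** the wrist force went from -2.9 N to +4.6 N at a TCP height of 104.8 mm, where the gear should meet the recess floor (104.7 mm). In the last picture it sits hub up, within about 2 mm of the recess centre.
- **Spanner:** it lies flat on the bench, well clear of the block.
- **Bearing:** it is at the same pixel as at the start, (421, 189).

**What disagreed:**
- **Camera positions:** the two cameras differed by about 4 mm on the gear hub, and by up to about 7 mm on a rough block centroid. I worked mainly from the top view, which was well inside the recess clearance.
- **Gripper opening:** it read 3 to 4 mm narrower than the true part widths, with no effect on the grasps.

The hand-in gave no verdict, as expected.

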